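# Tack-cure a gilded rosette on a coasting turntable

## Robot

A 7-joint arm with a two-finger parallel gripper is mounted at the origin on the work surface. World frame = base frame: x ahead of the robot, y to its left, z up, the work surface at z = 0. Lengths are in m, angles in rad, forces in N, time in s.
With the tool pointing down it reaches from about 0.4 to 0.85 m from the base axis. Payload 10.4 kg.
Tool frame: the origin (TCP) lies midway between the tips of the shut fingers; the grasp point (between the pads) lies 19 mm behind it (r.grasp_offset is the distance from the TCP to the grasp point, in m); x points along the fingers, y is the direction in which the jaws open and shut, and the axes are right-handed (so a half turn about x gives the same grasp; the last joint's range is limited). The gripper opens to 87 mm and grips with 3 to 60 N. Pads are 19 mm wide; open, the fingers measure 117 mm over their backs; the gripper's body (75 mm by 190 mm) begins 51 mm behind the grasp point.
Start: joints at [-1.189, 0.332, -0.065, 1.46, 0.022, 1.35, -0.088], TCP at [0.246, 0.575, 0.223] pointing down, gripper open.
Joint ranges: [-2.6, 2.6], [-0.5, 2.12], [-1.47, 1.34], [0.16, 2.42], [-1.27, 4.41], [0.06, 2.06], [-2.6, 2.6]. Speed limits (rad/s): [2.22, 2.22, 2.79, 2.79, 3.14, 3.14, 3.14].

## Interface

Orientations are given as a unit quaternion [x, y, z, w].
In Python, from bench import r, vision, close_job gives the robot as it stands. The module is installed in compiled form; this text tells all that it offers.
- The arm moves only by the shell command python3 -m pendant 'ROWS' [OPENING] [FORCE]. ROWS is text: rows parted by semicolons, each of 6 numbers parted by spaces: the shift along the tool's x, y, z in units of 0.25 m (1.0 is 0.25 m), then the turn, a rotation vector about the tool's x, y, z in units of 1.5 rad (1.0 is 1.5 rad). A call has 1 to 8 rows; each row is the pose to reach, as a shift and turn from the pose commanded when the call began, along the tool's axes at that moment; what a row does not reach only later rows make up. A row lasts 1/10 s, in which the tool goes at most 50 mm and 8.59 degrees, less where a joint would pass 70% of its speed; a pose out of reach is approached as far as the arm can. A call with a number of a shift or a turn outside -1 to 1 is refused whole. A call with a gripper value outside its range is refused whole. OPENING is the gripper command: -1 is shut, 1 is fully open, values between are in proportion, set as the call begins (- or left out, the last holds). The fingers move at their own pace and stop on an object; FORCE is the grip in N (left out, the last holds). Time passes only in rows, so rows that repeat a pose let the fingers close. It gives the time, the measured TCP pose, the force and the opening at its end, in the units of the state.
- r.read_state(): the state, without advancing time (a new reading comes with each control period).
- vision.camera(name): name is "scene" or "top" or "wrist"; returns (picture, depth): 384x512x3 uint8, blue, green, red; 384x512 float32, m along the optical axis (not along the pixel's ray), 0 where there is no reading.
- vision.get_calibration(name): a dict with "camera_matrix" (3x3 intrinsics, pixels), "rvec" (rotation vector, rad) and "tvec" (3), from world to camera coordinates, as OpenCV has them. Camera axes: x right, y down, z forward; pixel columns grow to the right and rows downward; lengths in m; the calibration is good to about 2 mm. The wrist camera is an equidistant fisheye: a pixel r from the principal point sees the ray r / f radians off the axis. A picture is of the moment at which its call begins: read the wrist's pose just before it. get_calibration takes no time and is no camera call; for the wrist camera it gives the pose at the moment of the call.
- close_job(): hands the job in, once; it reports no verdict.
The state is a dict: "time": time; "joint_positions": joint angles; "joint_vel": joint speeds; "joint_torque": joint torques, N m; "ee_pos": TCP position; "eef_rot": TCP orientation; "ft_force": force on the tool from outside, world axes, zero at the start; "torque": the same for the moment, N m; "width": finger opening in m.
Only numpy, scipy, OpenCV 4.12 (cv2) and the standard library are available. Lean on these libraries where they do the work, as an engineer would, in place of code of your own. Each camera call takes 0.05 s, during which the arm holds its last target. There are 200 camera calls.

## Task

The rosette on the turntable has fresh clear resin that must keep turning so that it does not sag. Push the turntable by its peg so that it coasts on its own, untouched, slower than a turn in two seconds, then take the lamp from its dock and hold it upright with its lens over the rosette, two to four centimetres above it, going round with it for five seconds on end without anything touching the turntable, while it is still coasting faster than a turn in ten seconds. Then stand the lamp back in its dock, lens down, and let go; never let the lamp knock the turntable or topple, and leave the other things on the table where they are.

Things in the scene. Friction and masses are not known exactly. Their poses are not given: they have to be found in the camera images.
- turntable_base: dark steel foot of the turntable, 200 mm wide, fixed; origin under its centre at table height, on the vertical turning axis. On it turns a plywood disc, 300 mm in diameter, 18 mm thick, top face 60 mm above the table, carrying a gilded ornament (rosette and two scrolls 16 mm high, on one half) and, across the axis from the rosette, an upright peg
- turntable (a joint): disc angle, rad, over whole turns, growing counter-clockwise from above; turns both ways without end; starts at rest at any angle. At 0 the rosette lies to -x of the axis, the peg to +x (world). Nominal: 3 kg, inertia 0.034 kg m2, drag 0.0013 N m s/rad plus 0.0006 N m dry friction: its speed halves in about 15 s; inertia varies
- rosette (a point): top centre of the gilded domed rosette with a ring of beads: 50 mm in diameter, 30 mm high, 100 mm from the turning axis; this point is 90 mm above the table. Turns with the disc
- peg_top (a point): top centre of the dark wooden peg: upright, 20 mm in diameter, 45 mm high above the disc, 120 mm from the turning axis, across the axis from the rosette; this point is 105 mm above the table. Turns with the disc; pushed sideways with the fingers, a few newtons do
- lamp: aluminium hand lamp like a torch, about 0.2 kg, 140 mm tall, standing lens down in the dock: head 42 mm in diameter for its lowest 30 mm, then a round barrel 32 mm in diameter from 40 mm up to the top, to be gripped from above. Origin: centre of the lens, at its lower end; z axis along the barrel towards the top (up when the lens looks down)
- dock: black lamp dock, fixed: base plate 100 x 80 x 12 mm with a round cup on it, inner diameter 52 mm, outer 60 mm, rim 34 mm above the table; the lamp stands on the plate inside the cup, its lens 12 mm above the table. Origin under its centre at table height, on the cup's axis
- sanding_block: bystander: cork sanding block 70 x 45 x 32 mm, on the table; origin under its centre
- small_scroll: bystander: small gilt scroll ornament, about 120 mm long, 16 mm high; origin under its middle
- varnish_bottle: bystander: amber glass bottle, 68 mm across, 190 mm tall; origin under its centre
- paint_jar: bystander: white jar, 70 mm across, 75 mm tall; origin under its centre
- paint_can: bystander: steel paint can, 84 mm across, 100 mm tall; origin under its centre
- mixing_cup: bystander: white plastic cup, 76 mm across, 80 mm tall; origin under its centre
- brush: bystander: paint brush lying on the table; origin under its middle

How it is judged:
On the way, in this order (a step that is already met when the one before it is completed fails the run):
1. the turntable coasts untouched, faster than a turn in ten seconds ((velocity of joint turntable above 0.63 rad/s or velocity of joint turntable below -0.63 rad/s) and contact force between anything else and turntable_base below 0.2 N), for 0.3 s.
2. the upright lamp's lens stays over the rosette (centre within 25 mm, 8 to 55 mm above it) while the turntable, touched by nothing, still turns faster than a turn in ten seconds (all of step 1 and horizontal distance between lamp and rosette below 0.025 m and z of lamp in the frame of rosette between 0.008 and 0.055 m and angle between lamp's own z axis and vertical below 0.35 rad), for 4.7 s.
At the end, for the whole second after the job is handed in: the lamp stands in its dock, lens down, on the plate inside the cup (within 12 mm of its axis and 4 mm of its seat height), upright within 0.1 rad, released and at rest; the turntable may still be turning (horizontal distance between lamp and dock below 0.012 m and z of lamp in the frame of dock between 0.008 and 0.016 m and angle between lamp's own z axis and vertical below 0.1 rad and linear speed of lamp below 0.02 m/s); the robot touches nothing.
It fails at once if the turntable turns faster than a turn in two seconds (velocity of joint turntable above 3.3 rad/s or velocity of joint turntable below -3.3 rad/s).
It fails at once if the lamp knocks the turntable (contact force between lamp and turntable_base above 2 N).
It fails at once if the lamp topples (angle between lamp's own z axis and vertical above 0.7 rad).
It fails at once if another thing is moved by more than 30 mm (distance of any of sanding_block, small_scroll, varnish_bottle, paint_jar, paint_can, mixing_cup, brush from where it was at the start of the episode above 0.03 m).
It also fails if it takes over 54 s, if anything falls off the work surface, if the arm or the gripper's body presses on something with over 40 N, if the wrist force passes 120 N, or if a joint passes its speed limit or range.

## Working session

There is one attempt and no reset: what is moved stays moved. The work goes in short steps, Python scripts to look and compute and a shell command to move; the robot and the scene stay as the last step left them, time stands still between calls to the robot, and variables do not carry over. Pictures are saved under pics/ and viewed, about 8 in all and at most 12, crops included, and the job is handed in when it is done.

```bash
mkdir -p pics
python3 - <<'E'
from bench import r, vision
import cv2,numpy as np
s=r.read_state()
print({k:np.round(s[k],3) for k in s}, r.grasp_offset)
for n in ("top","scene"):
    p,d=vision.camera(n); c=vision.get_calibration(n)
    cv2.imwrite(f"pics/{n}0.png",p); np.savez(f"{n}0.npz",p=p,d=d,K=c["camera_matrix"],rvec=c["rvec"],tvec=c["tvec"])
    print(n,c)
E
```

```text
{'time': np.float64(0.0), 'joint_positions': array([-1.189,  0.333, -0.065,  1.461,  0.022,  1.35 , -0.089]), 'joint_vel': array([-0.001, -0.001,  0.001, -0.002,  0.   ,  0.   ,  0.   ]), 'joint_torque': array([-0.0000e+00, -6.2326e+01,  2.4000e-02, -3.8989e+01, -6.1000e-02,
        4.0000e-02,  0.0000e+00]), 'ee_pos': array([0.246, 0.574, 0.222]), 'eef_rot': array([ 0.142,  0.693, -0.143,  0.693]), 'ft_force': array([0.63 , 0.05 , 0.209]), 'torque': array([ 0.021, -0.008,  0.022]), 'width': np.float64(0.087)} 0.0187
top {'camera_matrix': array([[385.40141043,   0.        , 253.77114445],
       [  0.        , 385.40141043, 187.88855997],
       [  0.        ,   0.        ,   1.        ]]), 'rvec': array([ 2.15690415, -2.12091628,  0.15292238]), 'tvec': array([-0.00769568,  0.59106217,  1.22823384])}
scene {'camera_matrix': array([[394.39642312,   0.        , 258.9942487 ],
       [  0.        , 394.39642312, 188.69099437],
       [  0.        ,   0.        ,   1.        ]]), 'rvec': array([ 1.95559759,  1.07710128, -0.54220095]), 'tvec': array([-0.30035209, -0.20820522,  1.63191072])}
```

View pics/top0.png

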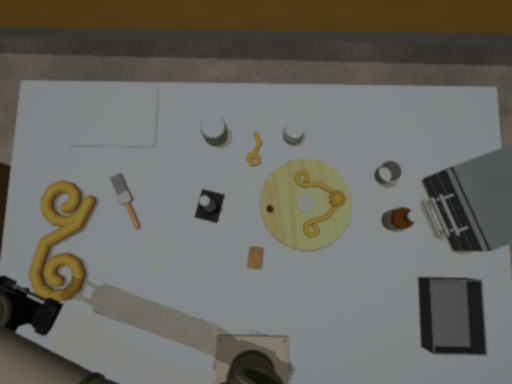

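View pics/scene0.png

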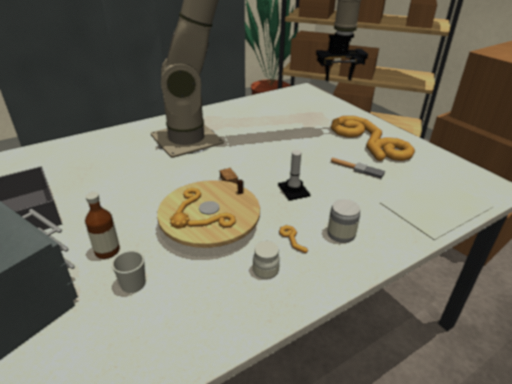

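The top view shows the disc at about (306,204), the rosette at (338,199), the peg at (270,209), and the lamp in its dock at (209,206). The scene view agrees. The block, small scroll, jar and can all stand clear of them. Next I turn these pixels into positions.

```bash
cat > h.py <<'E'
import cv2,numpy as np
from scipy.spatial.transform import Rotation as R
def ray(c,uv,z):
    "pixel(s) -> world points on plane height z (pinhole cameras)"
    uv=np.atleast_2d(np.float64(uv)); Rm=cv2.Rodrigues(np.float64(c["rvec"]))[0]; K=c["K"] if "K" in c else c["camera_matrix"]
    d=np.c_[(uv-[K[0,2],K[1,2]])/[K[0,0],K[1,1]],np.ones(len(uv))]@Rm
    o=-Rm.T@np.float64(c["tvec"]).ravel()
    return o+d*((z-o[2])/d[:,2])[:,None]
def proj(c,P):
    K=c["K"] if "K" in c else c["camera_matrix"]
    return cv2.projectPoints(np.float64(P).reshape(-1,1,3),np.float64(c["rvec"]),np.float64(c["tvec"]),K,None)[0][:,0]
def blob(m,near):
    "centroid and contour of the mask blob nearest to a pixel"
    cs=[c for c in cv2.findContours(m.astype(np.uint8),cv2.RETR_EXTERNAL,cv2.CHAIN_APPROX_NONE)[0] if len(c)>5]
    c=min(cs,key=lambda c:abs(cv2.pointPolygonTest(c,near,True)) if cv2.pointPolygonTest(c,near,True)<0 else 0)
    return c[:,0].astype(float)
E
python3 - <<'E'
from h import *
t=dict(np.load("top0.npz")); hsv=cv2.cvtColor(t["p"],cv2.COLOR_BGR2HSV)
H,S,V=[hsv[...,i].astype(int) for i in range(3)]
m=(H>15)&(H<35)&(S>50)
c=blob(m,(306,185)); P=ray(t,c,0.06)[:,:2]
e=cv2.fitEllipse(c.astype(np.float32));print("disc ell",e, ray(t,e[0],.06), "circ",[cv2.minEnclosingCircle(P.astype(np.float32))])
pk=blob((V<70)&(np.hypot(*np.meshgrid(np.arange(512)-270,np.arange(384)-209))<12),(270,209)); print("peg px",pk.min(0),pk.max(0)); print(ray(t,pk.mean(0),.105), ray(t,pk.mean(0),.085))
for q in ((338,199),):print("ros",hsv[196:203,330:346,:].reshape(-1,3).mean(0), ray(t,q,.09))
big=cv2.resize(t["p"][100:280,180:420],None,fx=3.3,fy=3.3,interpolation=cv2.INTER_CUBIC);cv2.imwrite("pics/topcrop.png",big)
for n,u,z in (("lamp top",(206,200),.152),("block",(256,257),.032),("scroll",(254,152),.016),("jar",(294,132),.075),("can",(212,126),.1),("dockbase",(209,206),.012)): print(n,ray(t,u,z).round(3))
d=t["d"];print("depth at lamp",d[196:206:2,200:214:2])
E
```

```text
disc ell ((305.5368957519531, 204.3515167236328), (89.38261413574219, 91.20364379882812), 132.21778869628906) [[ 0.53758855 -0.1664719   0.06      ]] circ [((0.5400678515434265, -0.1669645458459854), 0.1486256867647171)]
peg px [267. 206.] [272. 211.]
[[ 0.51832193 -0.04814507  0.105     ]] [[ 0.52030411 -0.04878153  0.085     ]]
ros [ 20.80357143 161.24107143 122.49107143] [[ 0.55298785 -0.26539011  0.09      ]]
lamp top [[0.536 0.144 0.152]]
block [[ 0.366 -0.009  0.032]]
scroll [[0.72  0.004 0.016]]
jar [[ 0.775 -0.127  0.075]]
can [[0.783 0.141 0.1  ]]
dockbase [[0.532 0.152 0.012]]
depth at lamp [[1.300909  1.162527  1.159464  1.1592228 1.281748  1.2809929 1.3015027]
 [1.1581323 1.1611395 1.1615719 1.1569655 1.1612135 1.2676661 1.2995882]
 [1.1603959 1.1601497 1.1621821 1.1567986 1.1608925 1.1858354 1.2596483]
 [1.1566364 1.1593738 1.1575927 1.1553134 1.1598186 1.1898056 1.23063  ]
 [1.2754246 1.1564032 1.1559225 1.1578466 1.1690049 1.2070152 1.2451912]]
```

View pics/topcrop.png

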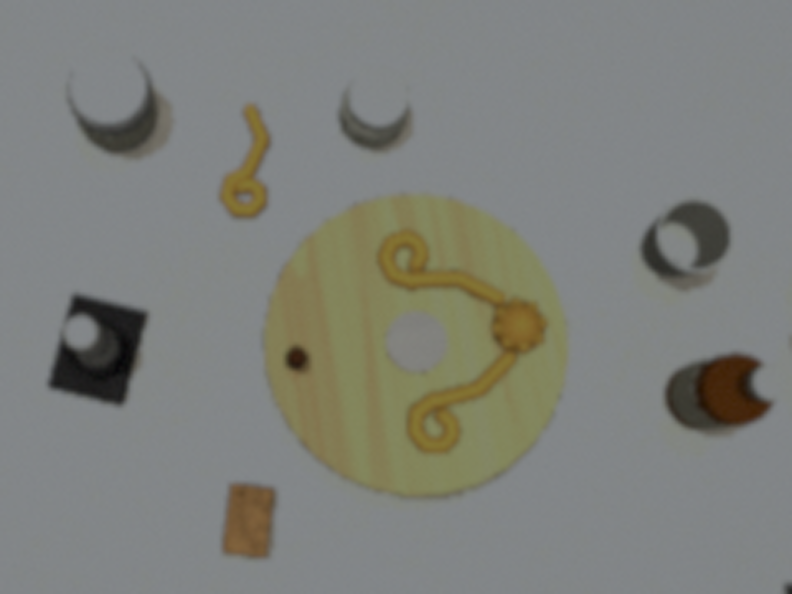

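```bash
cat >> h.py <<'E'
def rel(s,P,Rt=None):
    "row(s) for world TCP positions P (and orientation) from state s"
    R0=R.from_quat(s["eef_rot"]); sh=R0.inv().apply(np.atleast_2d(P)-s["ee_pos"])/.25
    tu=(R0.inv()*Rt).as_rotvec()/1.5 if Rt is not None else np.zeros(3)
    return np.round(sh,3),np.round(tu,3)
E
python3 - <<'E'
from h import *
from bench import r
t=dict(np.load("top0.npz"));sc=dict(np.load("scene0.npz")); s=r.read_state()
print(R.from_quat(s["eef_rot"]).as_matrix().round(3))
print("lamp top",ray(t,(204.8,200.6),.152), "dock plate", ray(t,(210.0,206.1),.012))
print("scene check px: lamp top",proj(sc,[.535,.148,.152]),"peg",proj(sc,[.5185,-.048,.105]),"ros",proj(sc,[.553,-.265,.09]))
for Rm in ([[0,0,1],[0,1,0],[-1,0,0]],[[0,0,-1],[0,-1,0],[-1,0,0]]):
    print(rel(s,[[.48,-.04,.20],[.48,-.04,.082]],R.from_matrix(Rm)))
E
```

```text
[[-0.     0.394  0.919]
 [-0.001  0.919 -0.394]
 [-1.    -0.001  0.   ]]
lamp top [[0.53369813 0.14787388 0.152     ]] dock plate [[0.53166741 0.1488709  0.012     ]]
scene check px: lamp top [[295.78198716 151.92716609]] peg [[239.77056182 179.75527666]] ros [[177.99744433 213.0575636 ]]
(array([[ 0.09 , -1.889,  1.828],
       [ 0.562, -1.889,  1.828]]), array([-0.27 , -0.   ,  0.001]))
(array([[ 0.09 , -1.889,  1.828],
       [ 0.562, -1.889,  1.828]]), array([1.825e+00, 1.000e-03, 0.000e+00]))
```

```bash
python3 -m pendant '0.045 -0.944 0.914 -0.27 0 0;0.045 -0.944 0.914 -0.27 0 0;0.045 -0.944 0.914 -0.27 0 0;0.045 -0.944 0.914 -0.27 0 0;0.045 -0.944 0.914 -0.27 0 0;0.045 -0.944 0.914 -0.27 0 0;0.045 -0.944 0.914 -0.27 0 0;0.045 -0.944 0.914 -0.27 0 0' -1 20
python3 - <<'E'
from h import *
from bench import r
s=r.read_state();print(R.from_quat(s["eef_rot"]).as_matrix().round(3));print(rel(s,[[.46,-.042,.20],[.46,-.042,.081]],R.from_matrix([[0,0,1],[0,1,0],[-1,0,0]])))
E
```

```text
time: 0.9
ee_pos: [0.3648, 0.2636, 0.2112]
eef_rot: [0.002, 0.707, -0.002, 0.707]
ft_force: [0.1, 0.3, -0.2]
width: 0.0311
[[ 0.     0.006  1.   ]
 [-0.001  1.    -0.006]
 [-1.    -0.001  0.   ]]
(array([[ 0.045, -1.22 ,  0.388],
       [ 0.521, -1.22 ,  0.388]]), array([-0.004,  0.   ,  0.   ]))
```

```bash
python3 -m pendant '0.04 -1 0.388 -0.004 0 0;0.04 -1 0.388 -0.004 0 0;0.04 -1 0.388 -0.004 0 0;0.04 -1 0.388 -0.004 0 0;0.04 -1 0.388 -0.004 0 0;0.04 -1 0.388 -0.004 0 0;0.04 -1 0.388 -0.004 0 0'
python3 - <<'E'
from h import *
from bench import r
s=r.read_state();print(rel(s,[[.46,-.042,.20],[.46,-.042,.081]],R.from_matrix([[0,0,1],[0,1,0],[-1,0,0]])))
E
```

```text
time: 1.6
ee_pos: [0.4608, 0.0153, 0.2011]
eef_rot: [-0.001, 0.707, 0.0, 0.707]
ft_force: [-0.4, 0.2, -0.3]
width: 0.0002
(array([[ 0.004, -0.229, -0.004],
       [ 0.48 , -0.229, -0.004]]), array([ 0.001, -0.   ,  0.   ]))
```

```bash
python3 -m pendant '0.0 -0.229 0 0 0 0;0.16 -0.229 0 0 0 0;0.36 -0.229 0 0 0 0;0.48 -0.229 0 0 0 0;0.48 -0.229 0 0 0 0;0.48 -0.229 0 0 0 0'
python3 - <<'E'
from bench import vision
import cv2
p,d=vision.camera("scene");cv2.imwrite("pics/s1.png",cv2.resize(p[120:270,120:320],None,fx=3,fy=3))
E
```

```text
time: 2.2
ee_pos: [0.4609, -0.0386, 0.0819]
eef_rot: [-0.003, 0.707, 0.003, 0.707]
ft_force: [1.0, 1.0, 1.4]
width: 0.0002
```

View pics/s1.png

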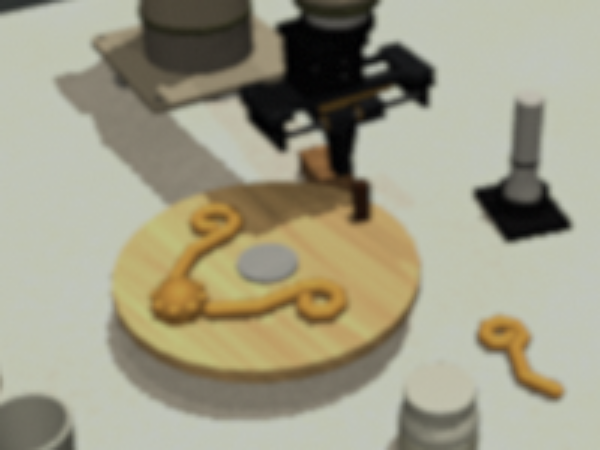

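The finger sits just behind the peg on the robot side (crop about (345,170) against the peg at (358,200)). I close the gap, then accelerate smoothly clockwise and lift away.

```bash
python3 -m pendant '0 0 0.08 0 0 0;0 0 0.12 0 0 0;0 0 0.12 0 0 0' && python3 -m pendant '0 0 0.02 0 0 0;0 0 0.056 0 0 0;0 0 0.108 0 0 0;0 -0.008 0.172 0 0 0;0 -0.028 0.248 0 0 0;0 -0.056 0.332 0 0 0;0 -0.096 0.416 0 0 0;-0.1 -0.096 0.38 0 0 0' && python3 -m pendant '-0.2 0 -0.1 0 0 0;-0.35 0.15 -0.1 0 0 0;-0.42 0.35 -0.1 0 0 0' 1
cat > look.py <<'E'
"top views: disc angle from the rosette (orange blob inside the disc) and the peg"
from h import *
from bench import r,vision
import sys
C=np.array([.5376,-.1665])
for i in range(int(sys.argv[1])):
    s=r.read_state();p,d=vision.camera("top");c=vision.get_calibration("top")
    hsv=cv2.cvtColor(p,cv2.COLOR_BGR2HSV).astype(int)
    yy,xx=np.mgrid[:384,:512]; W=ray(c,np.c_[xx.ravel(),yy.ravel()],.085)[:,:2]-C
    rad=np.hypot(*W.T).reshape(384,512); an=np.arctan2(W[:,1],W[:,0]).reshape(384,512)
    g=(hsv[...,1]>130)&(hsv[...,0]<25)&(hsv[...,2]>80)&(rad>.08)&(rad<.125)   # rosette: widest gilt patch at r=0.1
    k=(hsv[...,2]<60)&(rad>.1)&(rad<.14)
    f=lambda m:(round(float(np.angle(np.exp(1j*an[m]).mean())),3) if m.any() else None,int(m.sum()))
    print(round(float(s["time"]),3),"ros",f(g),"peg",f(k),"tcp",np.round(s["ee_pos"],4))
    cv2.imwrite("pics/last.png",p)
E
python3 look.py 2
```

```text
time: 2.55
ee_pos: [0.4925, -0.039, 0.0827]
eef_rot: [-0.002, 0.706, 0.002, 0.708]
ft_force: [-0.4, 0.0, -0.7]
width: 0.0009
time: 3.35
ee_pos: [0.5859, -0.0638, 0.1027]
eef_rot: [-0.003, 0.709, 0.001, 0.705]
ft_force: [-1.0, 1.0, 0.5]
width: 0.0001
time: 3.65
ee_pos: [0.5612, 0.0138, 0.2117]
eef_rot: [0.0, 0.705, 0.0, 0.709]
ft_force: [1.1, 0.4, -0.2]
width: 0.0171
3.65 ros (3.072, 426) peg (0.845, 246) tcp [0.5612 0.0138 0.2117]
3.7 ros (3.009, 413) peg (0.969, 274) tcp [0.562  0.0257 0.2133]
```

Run:
```python
from h import *
C=np.array([.5376,-.1665])
for f in ("pics/top0.png","pics/last.png"):
    c=dict(np.load("top0.npz"));p=cv2.imread(f);hsv=cv2.cvtColor(p,cv2.COLOR_BGR2HSV).astype(int)
    yy,xx=np.mgrid[:384,:512]; W=ray(c,np.c_[xx.ravel(),yy.ravel()],.075)[:,:2]-C
    rad=np.hypot(*W.T).reshape(384,512);an=np.arctan2(W[:,1],W[:,0]).reshape(384,512)
    print(np.percentile(hsv[(rad<.14)],[5,25,50,75,95],axis=0).astype(int).tolist())
    for hmax in (22,23,24):
      for smin in (110,125,140,155):
        g=((hsv[...,0]<hmax)&(hsv[...,1]>smin)&(hsv[...,2]>70)&(rad<.14)&(rad>.03)).astype(np.uint8)
        o=cv2.morphologyEx(g,cv2.MORPH_OPEN,cv2.getStructuringElement(cv2.MORPH_ELLIPSE,(9,9)))
        n,l,st,ce=cv2.connectedComponentsWithStats(o)
        print(f,hmax,smin,g.sum(),[(st[i,4],ce[i].round(1).tolist(),rad[int(ce[i][1]),int(ce[i][0])].round(3)) for i in range(1,n)])
```

```text
[[21, 57, 118], [25, 78, 129], [29, 82, 131], [31, 93, 133], [33, 158, 134]]
pics/top0.png 22 110 278 []
pics/top0.png 22 125 263 []
pics/top0.png 22 140 238 []
pics/top0.png 22 155 180 []
pics/top0.png 23 110 484 [(np.int32(99), [334.6, 201.6], np.float64(0.09))]
pics/top0.png 23 125 453 [(np.int32(73), [335.6, 202.4], np.float64(0.093))]
pics/top0.png 23 140 372 [(np.int32(57), [336.0, 202.0], np.float64(0.096))]
pics/top0.png 23 155 238 []
pics/top0.png 24 110 696 [(np.int32(210), [336.3, 198.7], np.float64(0.098))]
pics/top0.png 24 125 636 [(np.int32(198), [336.4, 198.6], np.float64(0.098))]
pics/top0.png 24 140 515 [(np.int32(174), [336.4, 198.3], np.float64(0.098))]
pics/top0.png 24 155 329 [(np.int32(152), [336.5, 198.5], np.float64(0.098))]
[[19, 18, 57], [21, 77, 120], [26, 87, 134], [31, 110, 136], [33, 164, 139]]
pics/last.png 22 110 972 [(np.int32(308), [282.7, 203.6], np.float64(0.077)), (np.int32(57), [297.0, 232.0], np.float64(0.095))]
pics/last.png 22 125 515 []
pics/last.png 22 140 451 []
pics/last.png 22 155 357 []
pics/last.png 23 110 1110 [(np.int32(308), [282.7, 203.6], np.float64(0.077)), (np.int32(95), [297.0, 232.2], np.float64(0.095))]
pics/last.png 23 125 635 []
pics/last.png 23 140 537 []
pics/last.png 23 155 396 []
pics/last.png 24 110 1237 [(np.int32(308), [282.7, 203.6], np.float64(0.077)), (np.int32(126), [297.9, 233.0], np.float64(0.098))]
pics/last.png 24 125 736 [(np.int32(57), [299.0, 231.0], np.float64(0.09))]
pics/last.png 24 140 622 []
pics/last.png 24 155 451 []
```

View pics/last.png

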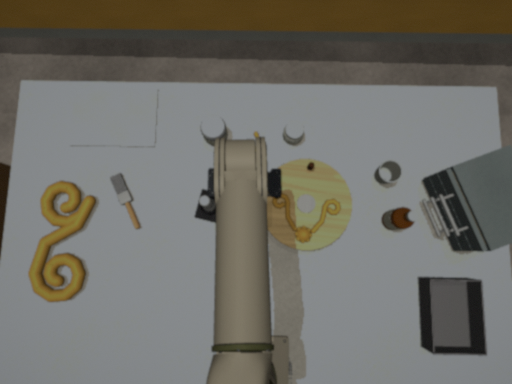

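```bash
cat > look2.py <<'E'
"disc angle (of the rosette, rad) from depth+colour points of both fixed cameras"
from h import *
from bench import r,vision
import sys,json
C=np.array([.5376,-.1665])
for n in sys.argv[1:]:
    s=r.read_state();p,d=vision.camera(n);c=vision.get_calibration(n);cv2.imwrite(f"pics/l_{n}.png",p)
    K=c["camera_matrix"];Rm=cv2.Rodrigues(np.float64(c["rvec"]))[0]
    yy,xx=np.mgrid[:384,:512]
    W=(np.dstack([(xx-K[0,2])/K[0,0]*d,(yy-K[1,2])/K[1,1]*d,d])-np.float64(c["tvec"]).ravel())@Rm
    hsv=cv2.cvtColor(p,cv2.COLOR_BGR2HSV).astype(int);w=W[...,:2]-C;rad=np.hypot(w[...,0],w[...,1]);z=W[...,2];ok=d>0
    a=lambda m:(round(float(np.arctan2(*w[m].mean(0)[::-1])),3),int(m.sum()),np.round(w[m].mean(0),3).tolist()) if m.sum()>4 else None
    ros=ok&(rad>.07)&(rad<.13)&(z>.08)&(z<.1)&(hsv[...,1]>110)&(hsv[...,0]<26)
    peg=ok&(rad>.1)&(rad<.14)&(z>.075)&(z<.112)&(hsv[...,2]<90)
    R_,P_=a(ros),a(peg)
    print(n,"t",round(float(s["time"]),3),"ros",R_,"peg",P_,"tcp",np.round(s["ee_pos"],4))
E
python3 -m pendant '0 0.49 -0.1 0 0 0;0 0.49 -0.1 0 0 0;0 0.49 -0.1 0 0 0;0 0.49 -0.1 0 0 0' && python3 look2.py scene top
```

```text
time: 4.15
ee_pos: [0.5333, 0.1434, 0.2075]
eef_rot: [-0.004, 0.707, 0.005, 0.707]
ft_force: [0.2, 0.2, -0.2]
width: 0.0566
scene t 4.15 ros (1.885, 121, [-0.008, 0.025]) peg (-1.0, 63, [0.068, -0.106]) tcp [0.5333 0.1434 0.2075]
top t 4.2 ros (1.902, 175, [-0.026, 0.076]) peg (-1.128, 34, [0.05, -0.106]) tcp [0.5341 0.1403 0.2076]
```

```bash
python3 -m pendant '0.1 0.03 0 0 0 0;0.28 0.03 0 0 0 0;0.425 0.03 0 0 0 0;0.425 0.03 0 0 0 0;0.425 0.03 0 0 0 0' 1 && python3 look2.py wrist 2>&1 | tail -1 ; python3 -c "
from bench import r;print(r.read_state())"
```

```text
time: 4.75
ee_pos: [0.5351, 0.1445, 0.1023]
eef_rot: [-0.002, 0.707, 0.001, 0.707]
ft_force: [0.5, 0.3, 1.1]
width: 0.0865
wrist t 4.75 ros None peg None tcp [0.5351 0.1445 0.1023]
{'time': 4.8, 'joint_positions': array([-0.67756682,  0.28441416,  0.38485584,  1.81160066, -0.12044142,
        1.066388  ,  1.326864  ]), 'joint_vel': array([-0.00623704, -0.01695474, -0.00244115, -0.01239256, -0.0022663 ,
       -0.0046837 , -0.00161543]), 'joint_torque': array([ 2.19887076e-02, -4.86158109e+01,  4.56965178e+00, -3.30904627e+01,
        1.49249600e-02,  1.00226523e-01,  2.10319256e-02]), 'ee_pos': array([0.5358697 , 0.14512139, 0.10344552]), 'eef_rot': array([-0.00147043,  0.70638899,  0.00180426,  0.70782001]), 'ft_force': array([-0.15626632, -0.09319039,  0.33271749]), 'torque': array([0.07554508, 0.05874246, 0.01538531]), 'width': 0.08665361072920384}
```

View pics/l_wrist.png

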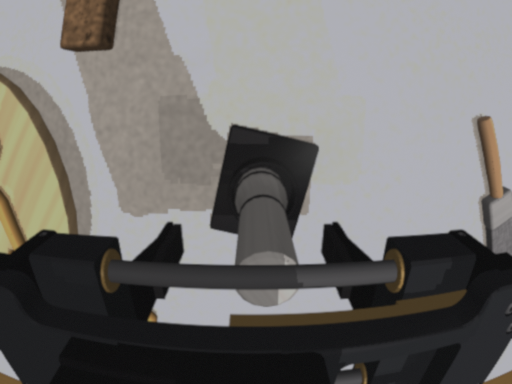

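The lamp stands between the open fingers, 3–4 mm towards +y of the middle (barrel at column 265, jaw middle at 253). I correct that and close.

```bash
python3 -m pendant '0 0.015 -0.008 0 0 0;0 0.015 -0.008 0 0 0;0 0.015 -0.008 0 0 0;0 0.015 -0.008 0 0 0;0 0.015 -0.008 0 0 0;0 0.015 -0.008 0 0 0' -1 25 && python3 look2.py scene top
```

```text
time: 5.4
ee_pos: [0.5325, 0.1496, 0.1016]
eef_rot: [-0.002, 0.707, 0.002, 0.707]
ft_force: [0.4, -0.1, -0.6]
width: 0.0468
scene t 5.4 ros (-0.416, 138, [0.069, -0.031]) peg (2.724, 49, [-0.101, 0.045]) tcp [0.5325 0.1496 0.1016]
top t 5.45 ros (-0.474, 173, [0.076, -0.039]) peg (2.612, 30, [-0.102, 0.059]) tcp [0.5325 0.1496 0.1016]
```

```bash
python3 -m pendant '0 0 0 0 0 0;0 0 0 0 0 0;0 0 0 0 0 0;0 0 0 0 0 0' -1 25 && python3 -m pendant '-0.04 0 0 0 0 0;-0.12 0 0 0 0 0;-0.26 0 0 0 0 0;-0.4 0 0 0 0 0;-0.44 0 0 0 0 0;-0.44 0 0 0 0 0' && python3 look2.py scene top
```

```text
time: 5.9
ee_pos: [0.5325, 0.1497, 0.1015]
eef_rot: [-0.002, 0.707, 0.002, 0.707]
ft_force: [1.1, 1.3, -2.0]
width: 0.0315
time: 6.5
ee_pos: [0.5333, 0.1499, 0.2134]
eef_rot: [-0.002, 0.706, 0.003, 0.708]
ft_force: [0.1, -1.1, -3.1]
width: 0.0316
scene t 6.5 ros (-2.233, 122, [-0.021, -0.027]) peg (0.611, 58, [0.102, 0.072]) tcp [0.5333 0.1499 0.2134]
top t 6.55 ros (-2.527, 182, [-0.065, -0.046]) peg (0.59, 33, [0.101, 0.068]) tcp [0.5326 0.1497 0.2116]
```

```bash
cat > fit.py <<'E'
"measure peg (given cameras), log it, fit peg angle(t); optional: rows for tracking"
from h import *
from bench import r,vision
import sys,json,os
C=np.array([.5376,-.1665])
log=json.load(open("log.json")) if os.path.exists("log.json") else [[4.15,-1.04],[4.2,-1.128],[5.4,2.715],[5.45,2.612],[6.5,.643],[6.55,.59]]
for n in sys.argv[1].split(","):
    if n not in("top","scene"):continue
    s=r.read_state();p,d=vision.camera(n);c=vision.get_calibration(n);cv2.imwrite(f"pics/l_{n}.png",p)
    K=c["camera_matrix"];Rm=cv2.Rodrigues(np.float64(c["rvec"]))[0];o=-Rm.T@np.float64(c["tvec"]).ravel()
    yy,xx=np.mgrid[:384,:512]
    W=(np.dstack([(xx-K[0,2])/K[0,0]*d,(yy-K[1,2])/K[1,1]*d,d])-np.float64(c["tvec"]).ravel())@Rm
    V=p.max(2);w=W[...,:2]-C;rad=np.hypot(w[...,0],w[...,1])
    m=(d>0)&(rad>.1)&(rad<.14)&(W[...,2]>.078)&(W[...,2]<.112)&(V<90)
    nn,l,st,ce=cv2.connectedComponentsWithStats(m.astype(np.uint8))
    if nn<2: print(n,"no peg");continue
    i=1+np.argmax(st[1:,4]);q=w[l==i].mean(0)
    if n=="scene": u=C+q-o[:2];q=q+.006*u/np.linalg.norm(u)
    a=float(np.arctan2(q[1],q[0]));print(n,round(float(s["time"]),3),"n",st[i,4],"ang",round(a,3),"r",np.hypot(*q).round(4))
    if st[i,4]>=15 and .108<np.hypot(*q)<.132: log.append([float(s["time"]),a])
json.dump(log,open("log.json","w"))
T,A=np.array(log).T
B=[A[0]]                                   # unwrap with the running speed
w0=-2.0
for k in range(1,len(T)):
    if k>4: w0=np.polyfit(T[max(0,k-6):k],B[max(0,k-6):k],1)[0]
    g=B[-1]+w0*(T[k]-T[k-1]); B.append(A[k]+2*np.pi*round((g-A[k])/2/np.pi))
B=np.array(B);k=slice(max(0,len(T)-14),None)
f=np.polyfit(T[k]-T[-1],B[k],2);s=r.read_state();t=float(s["time"]);dt=t-T[-1]
print("fit a,w,th",f.round(3),"w now",round(f[1]+2*f[0]*dt,3),"res",(B[k]-np.polyval(f,T[k]-T[-1])).round(3))
ros=lambda t:C+.1*np.array([np.cos(x:=np.polyval(f,t-T[-1])+np.pi),np.sin(x)])
print("t",t,"tcp",s["ee_pos"].round(4),"ros now",ros(t).round(4),"ang",round(float((np.polyval(f,dt)+np.pi)%(2*np.pi)),2),"err",(s["ee_pos"][:2]-ros(t)).round(4))
if len(sys.argv)>2:                         # cmd x y, lead, start delay
    cx,cy,lead=map(float,sys.argv[2:5]);N=int(sys.argv[5]) if len(sys.argv)>5 else 8
    P=np.array([ros(t+.1*j+lead) for j in range(1,N+1)]);sh=(P-[cx,cy])/.25
    print("; ".join(f"0 {b:.3f} {a:.3f} 0 0 0" for a,b in sh.round(3)));print("cmd end",P[-1].round(4),np.abs(np.diff(P,axis=0)).max().round(4))
E
python3 -m pendant '0 -0.1 0 0 0 0;0 -0.26 0.02 0 0 0;0 -0.42 0.02 0 0 0;0 -0.54 0.02 0 0 0;0 -0.58 0.02 0 0 0' && python3 fit.py scene,top && python3 -m pendant '0 0 0 0 0 0;0 0 0 0 0 0;0 0 0 0 0 0;0 0 0 0 0 0;0 0 0 0 0 0' && python3 fit.py scene,top && python3 -m pendant '0 0 0 0 0 0;0 0 0 0 0 0;0 0 0 0 0 0;0 0 0 0 0 0;0 0 0 0 0 0' && python3 fit.py scene,top
```

```text
time: 7.1
ee_pos: [0.5374, 0.0005, 0.21]
eef_rot: [-0.001, 0.708, -0.0, 0.706]
ft_force: [-0.2, -0.6, -1.7]
width: 0.0322
scene 7.1 n 56 ang -0.388 r 0.1222
top 7.15 n 34 ang -0.459 r 0.1199
fit a,w,th [ 0.073 -1.688 -6.749] w now -1.681 res [-0.009  0.009  0.004 -0.002 -0.019  0.017 -0.006  0.007]
t 7.2 tcp [0.5377 0.0031 0.2103] ros now [ 0.4524 -0.1142] ang 2.59 err [0.0853 0.1173]
time: 7.7
ee_pos: [0.5384, 0.0051, 0.2115]
eef_rot: [-0.002, 0.707, 0.002, 0.707]
ft_force: [-0.4, 0.7, -1.7]
width: 0.0318
scene 7.7 n 59 ang -1.397 r 0.1201
top 7.75 n 37 ang -1.485 r 0.1173
fit a,w,th [ 0.067 -1.627 -7.759] w now -1.62 res [-0.006  0.011 -0.002 -0.008 -0.019  0.017  0.003  0.017 -0.003 -0.009]
t 7.8 tcp [0.5384 0.0049 0.2115] ros now [ 0.5363 -0.0665] ang 1.58 err [0.0022 0.0714]
time: 8.3
ee_pos: [0.5384, 0.0047, 0.2115]
eef_rot: [-0.002, 0.707, 0.002, 0.707]
ft_force: [0.1, 0.4, -2.2]
width: 0.0314
scene 8.3 n 46 ang -2.39 r 0.1177
top 8.35 n 32 ang -2.495 r 0.1156
fit a,w,th [ 0.06  -1.584 -8.752] w now -1.578 res [-0.001  0.015 -0.012 -0.018 -0.025  0.013  0.007  0.022  0.016  0.011
 -0.001 -0.027]
t 8.4 tcp [0.5384 0.0047 0.2115] ros now [ 0.6205 -0.1105] ang 0.59 err [-0.0821  0.1152]
```

```bash
python3 -m pendant '0 -0.07 -0.027 0 0 0;0 -0.196 -0.075 0 0 0;0 -0.356 -0.137 0 0 0;0 -0.53 -0.2 0 0 0;0 -0.69 -0.267 0 0 0;0 -0.82 -0.315 0 0 0;0 -0.892 -0.342 0 0 0;0 -0.892 -0.342 0 0 0' && python3 fit.py scene,top
```

```text
time: 9.2
ee_pos: [0.4523, -0.2226, 0.2118]
eef_rot: [-0.0, 0.707, -0.0, 0.707]
ft_force: [0.3, 0.9, -1.4]
width: 0.0312
scene 9.2 n 44 ang 2.437 r 0.1182
top 9.25 n 30 ang 2.359 r 0.1184
fit a,w,th [  0.053  -1.52  -10.189] w now -1.515 res [ 0.008  0.023 -0.023 -0.03  -0.035  0.002  0.003  0.019  0.024  0.02
  0.024 -0.001 -0.016 -0.018]
t 9.3 tcp [ 0.454  -0.2191  0.2115] ros now [ 0.6043 -0.241 ] ang 5.44 err [-0.1504  0.0219]
```

```bash
python3 -m pendant '0 0 0 0 0 0;0 0 0 0 0 0;0 0 0 0 0 0;0 0 0 0 0 0;0 0 0 0 0 0;0 0 0 0 0 0;0 0 0 0 0 0;0 0 0 0 0 0' && python3 fit.py scene,top .4521 -.2183 0.05
```

```text
time: 10.1
ee_pos: [0.4543, -0.2189, 0.2115]
eef_rot: [-0.002, 0.707, 0.002, 0.707]
ft_force: [-0.6, -0.2, -2.3]
width: 0.0317
scene 10.1 n 52 ang 1.094 r 0.1209
top 10.15 n 29 ang 1.038 r 0.1208
fit a,w,th [  0.046  -1.457 -11.542] w now -1.452 res [ 0.008 -0.    -0.033  0.004 -0.003  0.012  0.014  0.01   0.015 -0.009
 -0.013 -0.014 -0.003  0.013]
t 10.2 tcp [ 0.4543 -0.2189  0.2115] ros now [ 0.4796 -0.2479] ang 4.09 err [-0.0253  0.0291]
0 -0.061 0.045 0 0 0; 0 -0.016 0.010 0 0 0; 0 0.034 -0.018 0 0 0; 0 0.086 -0.039 0 0 0; 0 0.141 -0.052 0 0 0; 0 0.196 -0.058 0 0 0; 0 0.252 -0.056 0 0 0; 0 0.306 -0.046 0 0 0
cmd end [ 0.4407 -0.1419] 0.0139
```

```bash
python3 -m pendant '0 -0.061 0.037 0 0 0;0 -0.016 0.002 0 0 0;0 0.034 -0.026 0 0 0;0 0.086 -0.047 0 0 0;0 0.141 -0.06 0 0 0;0 0.196 -0.066 0 0 0;0 0.252 -0.064 0 0 0;0 0.306 -0.054 0 0 0' && python3 fit.py scene .4408 -.1424 0.05
```

```text
time: 11.0
ee_pos: [0.4402, -0.1419, 0.2116]
eef_rot: [-0.002, 0.707, 0.002, 0.707]
ft_force: [-0.9, 0.3, -1.9]
width: 0.0318
scene 11.0 n 56 ang -0.147 r 0.1229
fit a,w,th [  0.048  -1.367 -12.728] w now -1.362 res [-0.    -0.03   0.007 -0.     0.015  0.017  0.013  0.016 -0.008 -0.016
 -0.018 -0.013  0.003  0.015]
t 11.05 tcp [ 0.4408 -0.1396  0.2115] ros now [ 0.4402 -0.1437] ang 2.91 err [0.0006 0.0041]
0 0.072 0.024 0 0 0; 0 0.119 0.050 0 0 0; 0 0.162 0.082 0 0 0; 0 0.200 0.118 0 0 0; 0 0.232 0.159 0 0 0; 0 0.259 0.204 0 0 0; 0 0.280 0.252 0 0 0; 0 0.294 0.301 0 0 0
cmd end [ 0.5161 -0.0688] 0.0123
```

```bash
python3 -m pendant '0 0.06 0.022 0 0 0;0 0.107 0.048 0 0 0;0 0.15 0.08 0 0 0;0 0.188 0.115 0 0 0;0 0.22 0.156 0 0 0;0 0.247 0.2 0 0 0;0 0.268 0.248 0 0 0;0 0.282 0.297 0 0 0' && python3 fit.py scene .5155 -.0695 0.04
```

```text
time: 11.85
ee_pos: [0.5153, -0.071, 0.2114]
eef_rot: [-0.002, 0.707, 0.002, 0.707]
ft_force: [-0.5, -0.3, -2.3]
width: 0.0311
scene 11.85 n 59 ang -1.253 r 0.1209
fit a,w,th [  0.05   -1.27  -13.831] w now -1.265 res [-0.034  0.003  0.     0.016  0.02   0.016  0.02  -0.004 -0.014 -0.016
 -0.017 -0.001  0.002  0.011]
t 11.9 tcp [ 0.5167 -0.0701  0.2113] ros now [ 0.5135 -0.0694] ang 1.81 err [ 0.0032 -0.0007]
0 0.011 0.062 0 0 0; 0 0.011 0.111 0 0 0; 0 0.005 0.160 0 0 0; 0 -0.006 0.208 0 0 0; 0 -0.024 0.253 0 0 0; 0 -0.046 0.296 0 0 0; 0 -0.073 0.335 0 0 0; 0 -0.105 0.371 0 0 0
cmd end [ 0.6082 -0.0957] 0.0124
```

```bash
python3 -m pendant '0 0.011 0.058 0 0 0;0 0.011 0.107 0 0 0;0 0.005 0.156 0 0 0;0 -0.006 0.204 0 0 0;0 -0.024 0.249 0 0 0;0 -0.046 0.292 0 0 0;0 -0.073 0.331 0 0 0;0 -0.105 0.367 0 0 0' && python3 fit.py scene .6082 -.0957 0.04
```

```text
time: 12.7
ee_pos: [0.6068, -0.0975, 0.2113]
eef_rot: [-0.002, 0.707, 0.002, 0.707]
ft_force: [0.4, 0.5, -2.7]
width: 0.0314
scene 12.7 n 49 ang -2.331 r 0.1182
fit a,w,th [  0.05   -1.187 -14.885] w now -1.182 res [-0.009 -0.009  0.007  0.014  0.01   0.017 -0.007 -0.014 -0.015 -0.013
  0.003  0.009  0.021 -0.013]
t 12.75 tcp [ 0.6075 -0.0992  0.2112] ros now [ 0.6098 -0.0973] ang 0.76 err [-0.0024 -0.0019]
0 -0.058 0.048 0 0 0; 0 -0.097 0.072 0 0 0; 0 -0.139 0.091 0 0 0; 0 -0.183 0.105 0 0 0; 0 -0.227 0.114 0 0 0; 0 -0.272 0.117 0 0 0; 0 -0.317 0.116 0 0 0; 0 -0.360 0.110 0 0 0
cmd end [ 0.6357 -0.1857] 0.0112
```

```bash
python3 -m pendant '0 -0.05 0.05 0 0 0;0 -0.089 0.074 0 0 0;0 -0.131 0.093 0 0 0;0 -0.175 0.107 0 0 0;0 -0.219 0.116 0 0 0;0 -0.264 0.119 0 0 0;0 -0.309 0.118 0 0 0;0 -0.352 0.112 0 0 0' && python3 fit.py scene .6357 -.1865 0.04
```

```text
time: 13.55
ee_pos: [0.6344, -0.186, 0.2115]
eef_rot: [-0.002, 0.707, 0.002, 0.707]
ft_force: [-0.5, 0.6, -2.8]
width: 0.0314
scene 13.55 n 39 ang 2.924 r 0.1169
fit a,w,th [  0.048  -1.123 -15.9  ] w now -1.118 res [-0.006  0.009  0.012  0.008  0.012 -0.012 -0.019 -0.021 -0.016  0.
  0.012  0.034  0.014 -0.026]
t 13.6 tcp [ 0.6336 -0.1885  0.2116] ros now [ 0.6345 -0.1911] ang 6.03 err [-0.0009  0.0026]
0 -0.077 -0.025 0 0 0; 0 -0.117 -0.044 0 0 0; 0 -0.153 -0.068 0 0 0; 0 -0.187 -0.095 0 0 0; 0 -0.217 -0.125 0 0 0; 0 -0.244 -0.158 0 0 0; 0 -0.267 -0.193 0 0 0; 0 -0.286 -0.230 0 0 0
cmd end [ 0.5781 -0.2579] 0.0099
```

```bash
python3 -m pendant '0 -0.073 -0.02 0 0 0;0 -0.113 -0.04 0 0 0;0 -0.15 -0.063 0 0 0;0 -0.184 -0.09 0 0 0;0 -0.214 -0.12 0 0 0;0 -0.241 -0.153 0 0 0;0 -0.264 -0.188 0 0 0;0 -0.283 -0.225 0 0 0' && python3 fit.py scene,top .578 -.2585 0.04
```

```text
time: 14.4
ee_pos: [0.578, -0.2565, 0.2116]
eef_rot: [-0.002, 0.707, 0.002, 0.707]
ft_force: [0.2, 0.0, -1.9]
width: 0.032
scene 14.4 n 55 ang 1.958 r 0.1193
top 14.45 n 27 ang 1.898 r 0.1198
fit a,w,th [  0.044  -1.067 -16.932] w now -1.063 res [ 0.021  0.016  0.013 -0.012 -0.026 -0.028 -0.025 -0.009  0.007  0.037
  0.03   0.009 -0.013 -0.019]
t 14.5 tcp [ 0.5773 -0.2573  0.2118] ros now [ 0.5665 -0.2622] ang 5.01 err [0.0108 0.0049]
0 -0.028 -0.104 0 0 0; 0 -0.032 -0.145 0 0 0; 0 -0.031 -0.187 0 0 0; 0 -0.027 -0.228 0 0 0; 0 -0.018 -0.267 0 0 0; 0 -0.005 -0.306 0 0 0; 0 0.011 -0.342 0 0 0; 0 0.031 -0.377 0 0 0
cmd end [ 0.4838 -0.2508] 0.0104
```

```bash
python3 -m pendant '0 -0.028 -0.1 0 0 0;0 -0.032 -0.142 0 0 0;0 -0.031 -0.184 0 0 0;0 -0.027 -0.225 0 0 0;0 -0.018 -0.264 0 0 0;0 -0.005 -0.303 0 0 0;0 0.011 -0.339 0 0 0;0 0.031 -0.374 0 0 0' && python3 fit.py scene .4838 -.2508 0.04 && python3 -c "
import cv2;p=cv2.imread('pics/l_scene.png');cv2.imwrite('pics/trk.png',cv2.resize(p[90:270,120:320],None,fx=3,fy=3))"
```

```text
time: 15.3
ee_pos: [0.4846, -0.2484, 0.2115]
eef_rot: [-0.002, 0.707, 0.002, 0.707]
ft_force: [0.3, -0.4, -1.5]
width: 0.0316
scene 15.3 n 46 ang 1.002 r 0.1212
fit a,w,th [  0.043  -1.006 -17.83 ] w now -1.001 res [ 0.029  0.021 -0.005 -0.026 -0.028 -0.029 -0.013  0.001  0.032  0.029
  0.013 -0.001 -0.007 -0.018]
t 15.35 tcp [ 0.4836 -0.248   0.2116] ros now [ 0.481  -0.2489] ang 4.11 err [0.0026 0.001 ]
0 0.042 -0.055 0 0 0; 0 0.070 -0.083 0 0 0; 0 0.100 -0.107 0 0 0; 0 0.133 -0.129 0 0 0; 0 0.167 -0.147 0 0 0; 0 0.202 -0.161 0 0 0; 0 0.238 -0.172 0 0 0; 0 0.274 -0.180 0 0 0
cmd end [ 0.4388 -0.1823] 0.0091
```

View pics/trk.png

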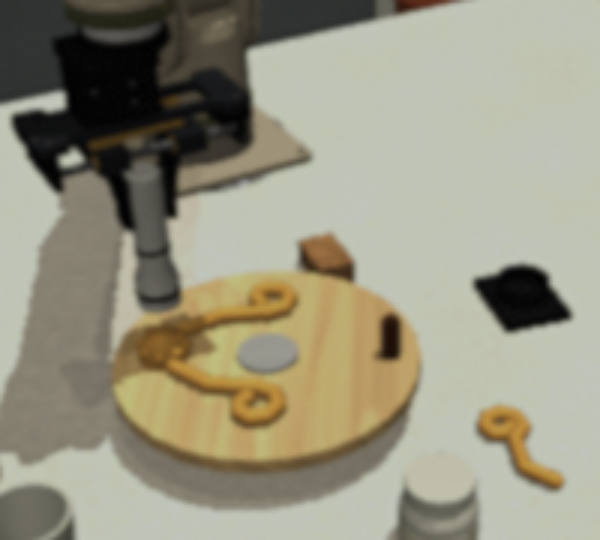

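The lamp hangs upright with its lens at crop (160,300), just above the rosette at (162,345), and nothing touches the disc. I keep following and check the lens height at the same time.

```bash
python3 -m pendant '0 0.04 -0.052 0 0 0;0 0.068 -0.08 0 0 0;0 0.098 -0.104 0 0 0;0 0.131 -0.126 0 0 0;0 0.165 -0.144 0 0 0;0 0.2 -0.158 0 0 0;0 0.236 -0.17 0 0 0;0 0.272 -0.178 0 0 0' && python3 fit.py scene .4391 -.180 0.04 && python3 -c "
from h import *
t=dict(np.load('scene0.npz'));q=proj(t,[[.4835,-.248,.122],[.482,-.248,.09]]);print((q-[120,90])*3)"
```

```text
time: 16.15
ee_pos: [0.4401, -0.1804, 0.2116]
eef_rot: [-0.002, 0.707, 0.002, 0.707]
ft_force: [0.1, 0.4, -2.3]
width: 0.0312
scene 16.15 n 61 ang 0.169 r 0.1226
fit a,w,th [  0.041  -0.946 -18.675] w now -0.942 res [ 0.036  0.011 -0.019 -0.022 -0.029 -0.014 -0.004  0.025  0.022  0.01
  0.001 -0.004 -0.007 -0.006]
t 16.2 tcp [ 0.4401 -0.179   0.2115] ros now [ 0.4384 -0.1792] ang 3.27 err [0.0017 0.0003]
0 0.055 -0.006 0 0 0; 0 0.092 -0.004 0 0 0; 0 0.129 0.001 0 0 0; 0 0.164 0.009 0 0 0; 0 0.198 0.021 0 0 0; 0 0.231 0.035 0 0 0; 0 0.262 0.052 0 0 0; 0 0.291 0.072 0 0 0
cmd end [ 0.4571 -0.1072] 0.0093
[[157.88178368 297.78768096]
 [160.90205071 324.28218087]]
```

```bash
python3 -m pendant '0 0.052 -0.008 0 0 0;0 0.089 -0.006 0 0 0;0 0.126 -0.001 0 0 0;0 0.161 0.007 0 0 0;0 0.195 0.019 0 0 0;0 0.228 0.033 0 0 0;0 0.259 0.05 0 0 0;0 0.288 0.07 0 0 0' && python3 fit.py scene && python3 -c "
from h import *
from bench import r
print(rel(r.read_state(),[[.5325,.1497,.2116]]))"
```

```text
time: 17.0
ee_pos: [0.4578, -0.1084, 0.2115]
eef_rot: [-0.002, 0.707, 0.002, 0.707]
ft_force: [-0.6, 1.5, -2.0]
width: 0.0316
scene 17.0 n 62 ang -0.608 r 0.1219
fit a,w,th [  0.04   -0.884 -19.459] w now -0.88 res [ 0.028 -0.009 -0.012 -0.025 -0.009 -0.004  0.022  0.018  0.006 -0.002
 -0.007 -0.007 -0.002  0.002]
t 17.05 tcp [ 0.4585 -0.107   0.2115] ros now [ 0.4582 -0.1057] ang 2.49 err [ 0.0003 -0.0013]
(array([[-0.   ,  1.025,  0.304]]), array([0., 0., 0.]))
```

Following lasted from about 10.4 s to 17.0 s, with the disc still at 0.88 rad/s at the end. I return to the dock.

```bash
python3 -m pendant '0 0.08 0.03 0 0 0;0 0.22 0.07 0 0 0;0 0.38 0.12 0 0 0;0 0.55 0.17 0 0 0;0 0.7 0.22 0 0 0;0 0.83 0.26 0 0 0;0 0.92 0.28 0 0 0;0 0.97 0.304 0 0 0' && python3 -m pendant '0 0.055 0 0 0 0;0 0.055 0 0 0 0;0 0.055 0 0 0 0;0 0.055 0 0 0 0;0 0.055 0 0 0 0'
python3 - <<'E'
from h import *
from bench import r,vision
s=r.read_state();print(s["ee_pos"],rel(s,[[.5325,.1497,.1016]]))
p,d=vision.camera("scene");cv2.imwrite("pics/dock.png",cv2.resize(p[70:220,220:370],None,fx=4,fy=4))
E
```

```text
time: 17.85
ee_pos: [0.5319, 0.1364, 0.2111]
eef_rot: [-0.003, 0.707, 0.003, 0.707]
ft_force: [-0.1, 0.6, -1.6]
width: 0.0317
time: 18.35
ee_pos: [0.5318, 0.1466, 0.2117]
eef_rot: [-0.002, 0.707, 0.002, 0.707]
ft_force: [-0.3, -0.4, -2.0]
width: 0.0311
[0.53184679 0.14657407 0.21173652] (array([[0.441, 0.012, 0.003]]), array([0., 0., 0.]))
```

View pics/dock.png

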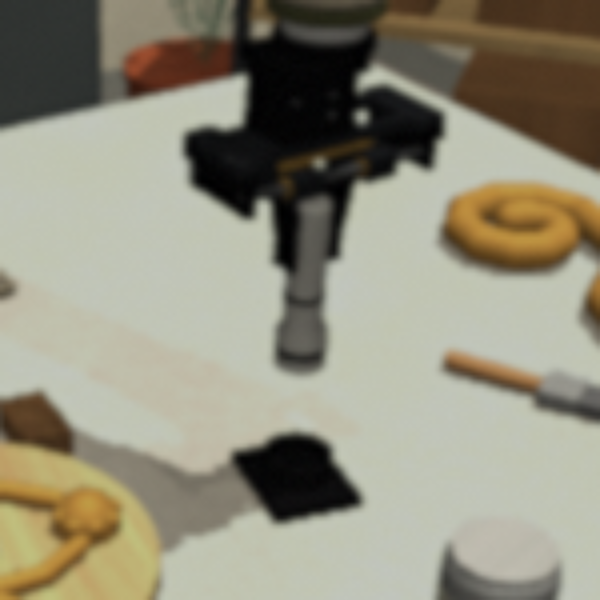

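The lamp hangs straight above the cup (lens at crop (300,365), cup at (300,450)). I lower it.

```bash
python3 -m pendant '0 0.012 0.003 0 0 0;0.06 0.012 0.003 0 0 0;0.16 0.012 0.003 0 0 0;0.26 0.012 0.003 0 0 0;0.3 0.012 0.003 0 0 0;0.3 0.012 0.003 0 0 0;0.3 0.012 0.003 0 0 0' && python3 -c "
from h import *
from bench import r
s=r.read_state();print(s['ee_pos'],s['ft_force'],rel(s,[[.5325,.1497,.1022]]))"
```

```text
time: 19.1
ee_pos: [0.5331, 0.1508, 0.1376]
eef_rot: [-0.002, 0.707, 0.002, 0.707]
ft_force: [1.0, 0.5, -0.8]
width: 0.0316
[0.53307093 0.15084297 0.13757049] [ 1.03148556  0.52997205 -0.81839472] (array([[ 0.141, -0.005, -0.002]]), array([0., 0., 0.]))
```

```bash
python3 -m pendant '0.03 -0.005 -0.002 0 0 0;0.06 -0.005 -0.002 0 0 0;0.09 -0.005 -0.002 0 0 0;0.115 -0.005 -0.002 0 0 0;0.13 -0.005 -0.002 0 0 0;0.138 -0.005 -0.002 0 0 0;0.141 -0.005 -0.002 0 0 0;0.141 -0.005 -0.002 0 0 0'
```

```text
time: 19.9
ee_pos: [0.5322, 0.1495, 0.1015]
eef_rot: [-0.002, 0.707, 0.002, 0.707]
ft_force: [0.3, -0.4, -1.8]
width: 0.0317
```

```bash
python3 -m pendant '0 0 0 0 0 0;0 0 0 0 0 0;0 0 0 0 0 0;0 0 0 0 0 0;0 0 0 0 0 0;0 0 0 0 0 0;0 0 0 0 0 0;0 0 0 0 0 0' 1 && python3 -m pendant '-0.04 0 0 0 0 0;-0.12 0 0 0 0 0;-0.26 0 0 0 0 0;-0.42 0 0 0 0 0;-0.56 0 0 0 0 0;-0.6 0 0 0 0 0;-0.6 0 0 0 0 0;-0.6 0 0 0 0 0'
python3 - <<'E'
from h import *
from bench import r,vision
p,d=vision.camera("scene");cv2.imwrite("pics/end.png",cv2.resize(p[70:280,150:410],None,fx=2.8,fy=2.8))
E
```

```text
time: 20.7
ee_pos: [0.532, 0.1494, 0.1013]
eef_rot: [-0.002, 0.707, 0.002, 0.707]
ft_force: [0.2, -0.4, -0.2]
width: 0.0844
time: 21.5
ee_pos: [0.5316, 0.1492, 0.2504]
eef_rot: [-0.002, 0.707, 0.002, 0.707]
ft_force: [-0.2, -0.4, 0.6]
width: 0.0869
```

View pics/end.png

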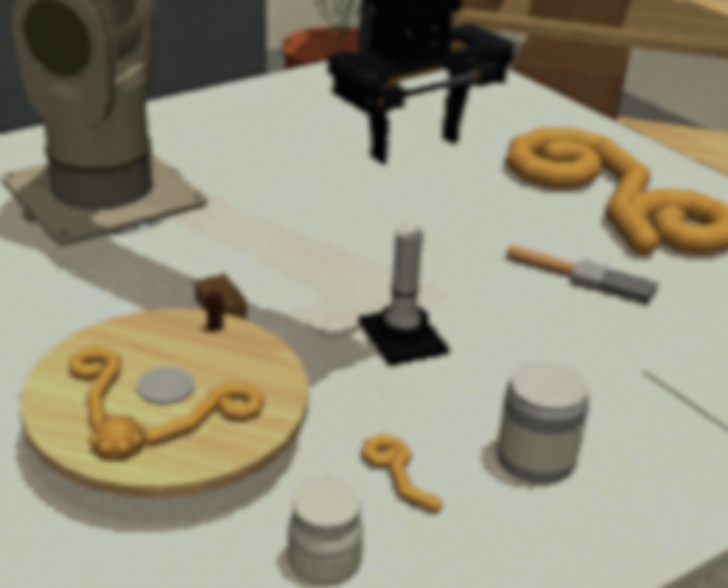

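The lamp stands upright in the cup (base at (403,320), top at (407,235)), the gripper is open and clear above it, and the bystanders in view stand where they were.

```bash
python3 -c "
from bench import close_job;print(close_job())"
```

```text
the job is handed in; nothing more can be done
None
```

The job is done and handed in at about 21.5 s of the 54 s allowed; the hand-in gives no verdict, so these are my own checks.

- **Push:** I pushed the peg clockwise with the shut fingers. The turntable then coasted untouched at about 2 rad/s, below the 3.3 rad/s limit.
- **Lamp over the rosette:** From about 10.4 s to 17.0 s the lamp went round with the rosette, its lens roughly 32 mm above it. Each camera check put the lens within 5 mm of the rosette's centre, except one at 14.5 s that showed about 12 mm; the limit is 25 mm. The disc slowed from about 1.45 to 0.88 rad/s over that time, still above the required 0.63.
- **Lamp back in the dock:** I set it down at the same tool position it was gripped from, to within 1 mm. After release the wrist force went to about zero. The last picture shows the lamp upright in its cup with the gripper open and clear.
- **Other things:** In that picture the can, jar, brush, sanding block and small scroll look unmoved, judged by eye. It did not show the bottle and mixing cup, but the arm never worked close to them.

No check failed. Small disagreements were 2–3 mm between commanded and measured tool position, and up to 0.04 rad of scatter in the disc-angle readings.

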